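# Rehang the tape roll and fold the emptied hook away

## Robot

A 7-joint arm with a two-finger parallel gripper is mounted at the origin on a cart in front of the work surface, level with it; the furniture and walls round the work are solid. World frame = base frame: x ahead of the robot, y to its left, z up, the work surface at z = 0. Lengths are in m, angles in rad, forces in N, time in s.
With the tool pointing down it reaches from about 0.375 to 0.925 m from the base axis. Payload 3.1 kg.
Tool frame: the origin (TCP) lies at the very end of the fingers, on their centre line; the grasp point (between the pads) lies 19 mm behind it (bot.pinch_z is the distance from the TCP to the grasp point, in m); z points along the fingers, y is the line along which they close (so a half turn about z gives the same grasp; the last joint's range is limited). The gripper opens to 85 mm and grips with 20 to 120 N. Pads are 22 mm wide; open, the fingers measure 114 mm over their backs; the gripper's body (76 mm by 85 mm) begins 54 mm behind the grasp point. The pads swing forward as they close: fully open they stand 13 mm farther back than shut.
Start: joints at [1.037, 0.383, 0.044, 1.598, -0.018, 1.161, -0.05], TCP at [0.274, -0.589, 0.231] pointing down, gripper open.
Joint ranges: [-2.61, 2.61], [-0.41, 2.15], [-1.48, 1.57], [0, 2.5], [-1.57, 4.71], [0.05, 1.97], [-2.85, 2.85]. Speed limits (rad/s): [2.79, 2.79, 3.14, 3.14, 3.14, 3.14, 3.14].

## Interface

Orientations are given as a unit quaternion [x, y, z, w].
In Python, from station import bot gives the robot as it stands. The module is installed in compiled form; this text tells all that it offers.
- The arm moves only by the shell command python3 -m crank 'ROWS' [FORCE]. ROWS is JSON, a list of rows, each a list of 3 entries, a list of its own where there are three numbers: the shift along the world's x, y, z in mm, then the turn about the world's z in rad, then the opening, from 0 (shut) to 1 (fully open). In form: [[[tx, ty, tz], twist, fingers], ...]. A call has 1 to 10 rows; each row is the pose to reach, as a shift and turn from the pose commanded when the call began; what a row does not reach only later rows make up. A row lasts 1/10 s, in which the tool goes at most 50 mm and 8.59 degrees, less where a joint would pass 70% of its speed; a pose out of reach is approached as far as the arm can. A call with a gripper value outside its range is refused whole. The fingers move at their own pace and stop on an object; FORCE is the grip in N (left out, the last holds). Time passes only in rows, so rows that repeat a pose let the fingers close. It gives the time, the measured TCP pose, the force, the opening and the grip force at its end, in the units of the state.
- bot.sense(): the state, without advancing time (a new reading comes with each control period).
- bot.capture(name): name is "side" or "top" or "wrist"; returns (picture, depth): 384x512x3 uint8, red, green, blue; 384x512 float32, m along the optical axis (not along the pixel's ray), 0 where there is no reading.
- bot.calibration(name): a dict with "fx", "fy", "cx", "cy" (pixels), "R" (3x3) and "t" (3): a world point X has camera coordinates R X + t. Camera axes: x right, y down, z forward; pixel columns grow to the right and rows downward; lengths in m; the calibration is good to about 2 mm. A picture is of the moment at which its call begins: read the wrist's pose just before it. calibration takes no time and is no camera call; for the wrist camera it gives the pose at the moment of the call.
- bot.job_done(): hands the job in; it is judged then, once.
Trained networks look in the newest picture that a camera, given by its name, has taken for a name from the list of things; names that differ only in an ending like _2 or _b are one class to them, and where a whole thing is asked for, a point or a joint stands for the part that bears it (a point fixed in the world has none). Each returns a list of dicts, best first, with "conf" (0 to 1); they miss things now and then, are a little off and sometimes report something else, mostly with a low value. They report only what shows in the picture. A call takes as long as a camera call. They do not tell look-alikes from the thing itself.
- bot.trace(thing, camera): "region" (384x512 bool, what is visible of it).
- bot.mark_of(thing, camera): "xyz" ([x, y, z] in m, in the coordinates of the camera as it stood for that picture, good to about 4 mm: a listed point, or the origin of a listed thing).
The state is a dict: "time": time; "qpos": joint angles; "joint_vel": joint speeds; "joint_efforts": joint torques, N m; "ee_pos": TCP position; "eef_rot": TCP orientation; "contact_force": force on the tool from outside, world axes, zero at the start; "ft_torque": the same for the moment, N m; "grip_width": opening from 0.0 (shut) to 1.0 (fully open); "grip_force": force on a finger pad.
Only numpy, scipy, OpenCV 4.12 (cv2) and the standard library are available. Lean on these libraries where they do the work, as an engineer would, in place of code of your own. Each camera call takes 0.05 s, during which the arm holds its last target. There are 200 camera calls.

## Task

Move the roll of masking tape to the other stand: unfold that stand's hook all the way down to level and hang the roll on it by its hole. Then fold the hook it came from back up against its rubber buffer, pressed on just firmly enough that the buffer stays a little squeezed and the arm cannot rattle, but gently, without crushing the buffer. Leave the other things on the bench where they are.

Things in the scene. Friction and masses are not known exactly. Their poses are not given: they have to be found in the camera images.
- stand_a: the fixed stand on whose hook the tape hangs at the start. Steel base 130x110x12 mm, upright grey plate 70 mm wide, 14 thick, top edge 200 mm above the table. Origin on the table under the middle of the plate's front face; z up, y along the plate; the hook unfolds to -x. Hinge axis along y at x = -18 mm, 140 mm up; hinge cheeks hide the arm's first 11 mm
- stand_b: the fixed stand whose hook is folded and empty at the start; same build as stand_a. Hinge axis along y at x = -18 mm, 140 mm up; plate's top edge 200 mm up. Origin on the table under the middle of the plate's front face; z up, y along the plate; the hook unfolds to -x
- hook_a (a joint): angle of the hook arm, rad: 0 = upright, folded before the plate (can be forced to -0.12); 1.571 = level, pointing to the stand's -x, on a hard stop that carries the load. Stiff dry hinge friction 0.3 N m (2.6 N at 115 mm); stays where it is left. Starts level, carrying the tape
- hook_b (a joint): angle of the hook arm, rad: 0 = upright, folded before the plate (can be forced to -0.12); 1.571 = level, pointing to the stand's -x, on a hard stop that carries the load. Stiff dry hinge friction 0.3 N m (2.6 N at 115 mm); stays where it is left. Starts folded up, at 0.06 to 0.25
- hook_a_tip (a point): point in the middle of stand_a's hook arm, 115 mm from the hinge axis. The arm is a flat steel bar, 14 mm wide (along the stand's y), 10 mm thick, 125 mm long from the hinge axis. Unfolded, its upper face is 145 mm above the table, and the last 8 mm carry a lip that stands up 6 mm
- hook_b_tip (a point): point in the middle of stand_b's hook arm, 115 mm from the hinge axis. The arm is a flat steel bar, 14 mm wide (along the stand's y), 10 mm thick, 125 mm long from the hinge axis. Folded, its upper 65 mm stand above the plate's edge; the lip at its end (last 8 mm, 6 mm high) then points to the plate, and up once unfolded
- buffer_a: rubber dome, 16 mm across, on an adjusting screw in stand_a's plate. Origin in the plate's face, 45 mm above the hinge axis. It stands 15 to 29 mm out (not reported; must be felt), so the arm meets it at 0.04 to 0.37 rad. Yields 1 mm per 8 N; hinge friction keeps up to 6 N on it after letting go; over 14 N (8 N push at 115 mm from the hinge) spoils it
- tape_center (a point): centre of the roll of masking tape: ring 101 mm outside, hole 70 mm, 19 mm wide, about 0.09 kg; z is the ring's axis. It may be gripped across its two flat sides (19 mm). At the start it hangs on stand_a's level arm, axis along the arm, centre 62 to 78 mm from the hinge and about 35 mm below the arm's upper face, top 15 mm above it
- gear_1: a flat printed gear lying on the table, 40 mm across, 9 mm thick; bystander, leave alone; origin at the centre of its underside
- box_1: a small taped carton, 62x68x53 mm, standing behind and between the stands; bystander; origin at the centre of its underside
- stick_1: a memory stick lying between the stands, 16x54x8 mm; bystander; origin at the centre of its underside
- leg_2: a small printed leg with a cone-shaped end lying on the table, 32x93x24 mm; bystander; origin at the centre of its underside
Not all that is in view belongs to the job. Leave any yellow look-alike of the part that bears tape_center alone.

How it is judged:
On the way, in this order (a step that is already met when the one before it is completed fails the run):
1. the empty hook of stand_b is unfolded (value of joint hook_b above 1.2 rad), for 0.2 s.
2. the roll hangs on stand_b's unfolded hook (x of tape_center in the frame of stand_b between -0.133 and -0.04 m and y of tape_center in the frame of stand_b between -0.025 and 0.025 m and z of tape_center in the frame of stand_b between 0.095 and 0.128 m and angle between the z axis of tape_center and the x axis of stand_b, either way round below 0.3 rad and value of joint hook_b above 1.45 rad), for 0.2 s.
At the end, for the whole second after the job is handed in: The roll hangs on stand_b's hook: hook_b above 1.45 rad, roll centre 95-128 mm up, 40-133 mm before the plate, within 25 mm of the arm's mid plane, ring axis within 0.3 rad of the arm. stand_a's hook is folded (below 0.45 rad), still, and bears on its buffer with over 1 N after it is let go (all of step 2 and value of joint hook_a below 0.45 rad and contact force between buffer_a and anything else above 1 N and velocity of joint hook_a below 0.05 rad/s); the robot touches nothing.
It fails at once if the buffer of stand_a is pressed with more than 14 N (contact force between buffer_a and anything else above 14 N).
It fails at once if a bystander is shifted by more than 30 mm (distance of any of gear_1, box_1, stick_1, leg_2 from where it was at the start of the episode above 0.03 m).
It also fails if it takes over 72 s, if anything falls off the work surface, if the arm or the gripper's body presses on something with over 40 N, if the wrist force passes 120 N, or if a joint passes its speed limit or range.

## Working session

There is one attempt and no reset: what is moved stays moved. The work goes in short steps, Python scripts to look and compute and a shell command to move; the robot and the scene stay as the last step left them, time stands still between calls to the robot, and variables do not carry over. Pictures are saved under pics/ and viewed, at most 10 in all, crops included, and the job is handed in when it is done.

```bash
mkdir -p pics; cat > h.py <<'E'
from station import bot
import numpy as np, cv2
def w(cam,xyz):
    c=bot.calibration(cam); return np.array(c["R"]).T@(np.array(xyz)-np.array(c["t"]))
def cloud(cam,d,m):
    c=bot.calibration(cam); v,u=np.nonzero(m&(d>0)); z=d[v,u]
    P=np.c_[(u-c["cx"])*z/c["fx"],(v-c["cy"])*z/c["fy"],z]
    return (P-np.array(c["t"]))@np.array(c["R"])
def px(cam,X):
    c=bot.calibration(cam); p=np.array(c["R"])@np.array(X)+np.array(c["t"]); return [round(c["fx"]*p[0]/p[2]+c["cx"]),round(c["fy"]*p[1]/p[2]+c["cy"])]
def save(n,*ims): cv2.imwrite(f"pics/{n}.png",cv2.cvtColor(np.hstack(ims),cv2.COLOR_RGB2BGR))
E
python3 - <<'E'
from h import *
np.set_printoptions(precision=3,suppress=True)
ims=[]
for c in ["side","top"]:
    p,d=bot.capture(c); save(c+"0",p)
    for t in ["stand_a","hook_a_tip","tape_center","buffer_a","gear_1","box_1","stick_1","leg_2"]:
        for r in bot.mark_of(t,c)[:3]:
            X=w(c,r["xyz"]); print(c,t,round(r["conf"],2),X,px(c,X))
s=bot.sense(); print(s["time"],s["ee_pos"],s["eef_rot"],s["contact_force"],s["grip_width"])
E
```

```text
side stand_a 0.9 [0.68  0.118 0.002] [172, 280]
side stand_a 0.63 [ 0.631 -0.184  0.002] [251, 221]
side hook_a_tip 0.56 [ 0.501 -0.158  0.142] [289, 194]
side tape_center 0.81 [ 0.463 -0.119  0.006] [295, 248]
side tape_center 0.8 [ 0.546 -0.176  0.11 ] [276, 197]
side tape_center 0.63 [ 0.336 -0.189  0.01 ] [350, 246]
side buffer_a 0.57 [ 0.633 -0.178  0.185] [248, 166]
side gear_1 0.75 [ 0.465 -0.013 -0.002] [278, 275]
side box_1 0.59 [ 0.425 -0.29   0.003] [329, 220]
side box_1 0.37 [ 0.789  0.019 -0.006] [164, 247]
side stick_1 0.68 [ 0.579 -0.006 -0.002] [236, 263]
side leg_2 0.56 [ 0.428 -0.287  0.003] [328, 220]
top stand_a 0.64 [ 0.677  0.115 -0.003] [186, 154]
top stand_a 0.55 [ 0.632 -0.18   0.003] [294, 172]
top hook_a_tip 0.54 [ 0.502 -0.158  0.139] [291, 217]
top tape_center 0.78 [ 0.333 -0.187  0.01 ] [296, 285]
top tape_center 0.67 [ 0.586 -0.34   0.007] [353, 190]
top tape_center 0.56 [ 0.551 -0.169  0.109] [295, 197]
top buffer_a 0.53 [ 0.632 -0.186  0.186] [306, 158]
top gear_1 0.68 [ 0.468 -0.015 -0.002] [232, 232]
top box_1 0.56 [ 0.787  0.019 -0.001] [223, 116]
top stick_1 0.56 [ 0.576 -0.005  0.002] [229, 191]
top leg_2 0.79 [ 0.422 -0.286 -0.   ] [333, 251]
top leg_2 0.63 [ 0.632 -0.183  0.   ] [295, 173]
0.9 [ 0.274 -0.589  0.231] [0.976 0.216 0.    0.   ] [0.031 0.144 0.718] 0.9987395801130007
```

```bash
python3 - <<'E'
import cv2
a=cv2.imread('pics/side0.png');b=cv2.imread('pics/top0.png')
cv2.imwrite('pics/both.png',cv2.resize(cv2.vconcat([a[110:350,100:400],b[80:320,100:400]]),(750,600*1200//1200)) if 0 else cv2.hconcat([cv2.resize(a[110:350,100:400],(400,320)),cv2.resize(b[80:320,130:430],(400,320))]))
E
```

```text
(no output)
```

View pics/side0.png

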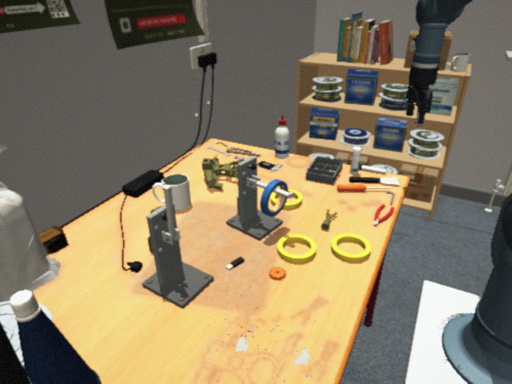

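View pics/top0.png

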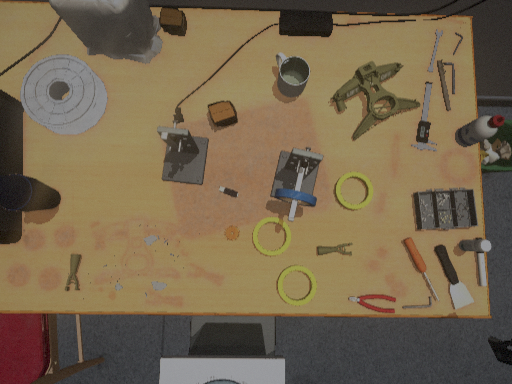

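The masking tape is the blue ring on the right-hand stand: top (295,197), side (272,197). The look-alikes are the three yellow rings flat on the table: top (272,236), (296,285) and (353,190). stand_b is the left stand, at top (186,154), with its hook up. Next I'll measure the stand yaws and the arm from depth.

```bash
python3 - <<'E'
from h import *
np.set_printoptions(precision=4,suppress=True)
for c in ["side","top"]:
    p,d=bot.capture(c)
    P=cloud(c,d,np.ones(d.shape,bool)); C=p[d>0]
    for n,o in [("a",(.632,-.182)),("b",(.678,.116))]:
        near=np.hypot(P[:,0]-o[0],P[:,1]-o[1])
        def rect(m,t):
            if m.sum()>5: 
                q=P[m]; r=cv2.minAreaRect((q[:,:2]*1000).astype(np.float32)); print(c,n,t,m.sum(),np.round(r[0],1),np.round(r[1],1),round(r[2],1),"z",q[:,2].min().round(3),np.median(q[:,2]).round(3),q[:,2].max().round(3))
        rect((near<.12)&(P[:,2]>.008)&(P[:,2]<.018),"base")
        rect((near<.06)&(P[:,2]>.195)&(P[:,2]<.206),"ptop")
        rect((near<.12)&(P[:,2]>.21)&(P[:,2]<.29),"arm_up")
    B=(C[:,2].astype(int)-C[:,0]>40)&(np.hypot(P[:,0]-.55,P[:,1]+.172)<.08)&(P[:,2]>.04)
    q=P[B]; print(c,"tape",B.sum(),q.min(0),q.max(0),np.median(q,0))
    t=q[q[:,2]>q[:,2].max()-.01]; print(" top part",t.mean(0))
    for r in bot.mark_of("hook_b_tip",c): print(r["conf"],w(c,r["xyz"]))
p,_=bot.capture("top"); s,_=bot.capture("side")
f=lambda i:cv2.resize(i,(400,400),interpolation=cv2.INTER_CUBIC)
save("crop",f(p[130:250,250:370]),f(s[140:260,210:330]))
E
```

```text
side a base 784 [ 610.5 -209.2] [175.8 132.2] 77.9 z 0.008 0.011 0.018
side a ptop 78 [ 636.9 -183.3] [67.6 14.5] 75.1 z 0.195 0.199 0.201
side b base 1485 [693.5 115.5] [110.6 192.9] 84.8 z 0.008 0.011 0.018
side b ptop 142 [682.7 118. ] [54.7 49.2] 40.5 z 0.195 0.199 0.206
side b arm_up 191 [655.4 118.4] [14.6 16.6] 78.7 z 0.21 0.242 0.266
side tape 260 [ 0.533  -0.2041  0.0666] [ 0.5669 -0.1192  0.1619] [ 0.5537 -0.1379  0.1427]
 top part [ 0.5497 -0.1617  0.157 ]
0.68 [0.6525 0.1187 0.2486]
top a base 874 [ 611.3 -212. ] [171.9 130. ] 77.6 z 0.008 0.012 0.018
top a ptop 194 [ 638.6 -185.6] [69.2 15.7] 76.4 z 0.195 0.199 0.204
top b base 1354 [685.8 108.4] [124.9 188.6] 76.4 z 0.008 0.011 0.018
top b ptop 191 [672.  115.1] [69.5 40.5] 84.4 z 0.195 0.199 0.205
top b arm_up 98 [656.2 116.8] [14.  15.5] 87.4 z 0.21 0.262 0.267
top tape 220 [ 0.536  -0.2085  0.1409] [ 0.563  -0.1356  0.1629] [ 0.5503 -0.171   0.157 ]
 top part [ 0.5501 -0.1717  0.158 ]
0.63 [0.6464 0.1192 0.2554]
```

View pics/crop.png

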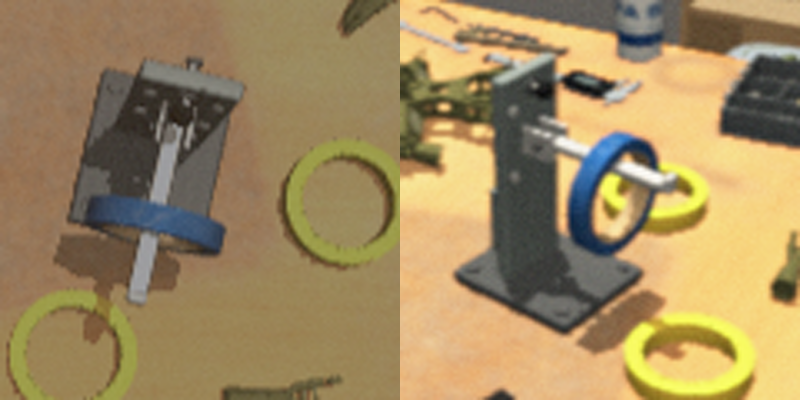

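The crop confirms it: the blue ring is on the level arm of stand_a, at crop (155,222) in the top view. Now I need stand_b's yaw more exactly.

```bash
python3 - <<'E'
from h import *
np.set_printoptions(precision=4,suppress=True)
for c in ["side","top"]:
    p,d=bot.capture(c)
    P=cloud(c,d,np.ones(d.shape,bool))
    for n,o in [("a",(.632,-.182)),("b",(.678,.116))]:
        q=P[(abs(P[:,2]-.199)<.004)&(np.hypot(P[:,0]-o[0]-.008,P[:,1]-o[1])<.042)&(P[:,0]>o[0]-.012-.0*(n=="b"))]
        r=cv2.minAreaRect((q[:,:2]*1000).astype(np.float32)); f=np.polyfit(q[:,1],q[:,0],1)
        print(c,n,"ptop",len(q),np.round(r,1) if 0 else (r),"yaw from fit",-np.arctan(f[0]))
        # plate front/side and base edges
        u=np.array([np.cos(-.2),np.sin(-.2)])
        b=P[(abs(P[:,2]-.012)<.003)&(np.hypot(P[:,0]-o[0]+.03,P[:,1]-o[1])<.09)]
        r=cv2.minAreaRect((b[:,:2]*1000).astype(np.float32)); print("   base",r)
    for z in (.22,.24,.26):
        q=P[(abs(P[:,2]-z)<.008)&(np.hypot(P[:,0]-.655,P[:,1]-.118)<.03)]
        if len(q): print("  armb",z,q.mean(0),q.min(0),q.max(0))
E
```

```text
side a ptop 77 ((637.3939819335938, -184.19223022460938), (70.47991943359375, 15.793091773986816), 76.46587371826172) yaw from fit -0.20955229414124904
   base ((617.7297973632812, -176.771484375), (109.74522399902344, 129.55880737304688), 78.4357681274414)
side b ptop 108 ((684.66650390625, 116.51038360595703), (68.6861343383789, 14.236165046691895), 85.49494934082031) yaw from fit -0.09283300246355555
   base ((662.2459716796875, 117.90583038330078), (109.80270385742188, 130.11329650878906), 84.45390319824219)
  armb 0.22 [0.6529 0.1215 0.2198] [0.6489 0.1139 0.2123] [0.6602 0.1265 0.2277]
  armb 0.24 [0.6518 0.1216 0.2397] [0.6478 0.1119 0.232 ] [0.6593 0.1258 0.2478]
  armb 0.26 [0.653  0.1207 0.26  ] [0.6465 0.11   0.252 ] [0.6634 0.1267 0.2653]
top a ptop 194 ((639.38232421875, -185.9539794921875), (69.6710205078125, 14.508548736572266), 76.44219207763672) yaw from fit -0.20635815661964227
   base ((617.6422119140625, -181.14495849609375), (109.1707763671875, 128.15182495117188), 77.57813262939453)
top b ptop 180 ((685.331787109375, 113.77599334716797), (69.30081176757812, 14.262678146362305), 85.17365264892578) yaw from fit -0.09875473435302458
   base ((662.9461059570312, 116.22764587402344), (109.53282928466797, 129.3108673095703), 85.15711975097656)
  armb 0.22 [0.6531 0.1137 0.2186] [0.6502 0.1101 0.2127] [0.6585 0.1209 0.2276]
  armb 0.24 [0.6516 0.1133 0.2408] [0.649  0.1103 0.2333] [0.6574 0.12   0.2479]
  armb 0.26 [0.655  0.1162 0.2624] [0.6483 0.11   0.2525] [0.6647 0.1231 0.2668]
```

Stand poses: a at (0.6316, -0.1835) with yaw -0.21, and b at (0.678, 0.1157) with yaw -0.09. First I move the closed fingers above and behind hook b.

```bash
python3 -m crank '[[[0,0,50],-0.15,0],[[20,35,75],-0.3,0],[[410,704,75],-0.525,0],[[410,704,75],-0.525,0],[[410,704,75],-0.525,0],[[410,704,75],-0.525,0],[[410,704,75],-0.525,0],[[410,704,75],-0.525,0],[[410,704,75],-0.525,0],[[410,704,75],-0.525,0]]' 20
```

```text
time: 2.3
ee_pos: [0.4958, -0.2082, 0.3067]
eef_rot: [0.999, -0.045, 0.0, 0.0]
contact_force: [1.6, -0.5, -0.3]
grip_width: 0.001
grip_force: 0.0
```

```bash
python3 -m crank '[[[188,323,0],0,0],[[188,323,0],0,0],[[188,323,0],0,0],[[188,323,0],0,0],[[188,323,0],0,0],[[188,323,0],0,0],[[188,323,0],0,0],[[188,323,0],0,0],[[188,323,0],0,0],[[188,323,0],0,0]]'
```

```text
time: 3.3
ee_pos: [0.683, 0.1133, 0.3058]
eef_rot: [0.999, -0.044, -0.0, 0.0]
contact_force: [-0.0, -1.2, 0.5]
grip_width: 0.003
grip_force: 0.0
```

```bash
python3 -m crank '[[[1,2,-25],0,0],[[1,2,-50],0,0],[[1,2,-70],0,0],[[1,2,-76],0,0],[[1,2,-76],0,0]]'; python3 - <<'E'
import numpy as np
u=np.array([np.cos(-.09),np.sin(-.09)])
s0=np.array([.684,.115,.230])
for th in [.15,.3,.45,.6,.75,.9,1.05,1.2,1.35,1.5,1.6]:
    r=90+10*min(1,th/.8)
    x=-18-r*np.sin(th)+5*np.cos(th)+9; z=140+r*np.cos(th)+5*np.sin(th)
    X=np.r_[np.array([.678,.1157])+x/1000*u,z/1000]
    print(th,np.round((X-s0)*1000))
E
```

```text
time: 3.8
ee_pos: [0.6834, 0.1123, 0.2293]
eef_rot: [0.999, -0.046, -0.001, 0.001]
contact_force: [-0.6, 0.5, 0.0]
grip_width: -0.002
grip_force: 0.0
0.15 [-24.   2.   2.]
0.3 [-38.   4.   1.]
0.45 [-52.   5.  -2.]
0.6 [-66.   6.  -7.]
0.75 [-79.   7. -14.]
0.9 [-90.   8. -24.]
1.05 [-99.   9. -36.]
1.2 [-106.   10.  -49.]
1.35 [-111.   10.  -63.]
1.5 [-114.   10.  -78.]
1.6 [-115.   11.  -88.]
```

```bash
python3 -m crank '[[[-12,4,0],0,0],[[-24,5,0],0,0],[[-38,6,-1],0,0],[[-52,8,-3],0,0],[[-66,9,-8],0,0],[[-79,10,-15],0,0],[[-90,11,-25],0,0],[[-90,11,-25],0,0]]'
```

```text
time: 4.6
ee_pos: [0.5945, 0.1255, 0.2069]
eef_rot: [0.999, -0.045, 0.001, 0.0]
contact_force: [-0.6, -1.2, 0.7]
grip_width: -0.001
grip_force: 0.0
```

```bash
python3 -m crank '[[[-9,1,-14],0,0],[[-16,1,-26],0,0],[[-21,1,-40],0,0],[[-24,1,-54],0,0],[[-25,1,-62],0,0],[[-25,1,-66],0,0],[[-25,1,-66],0,0]]'; python3 - <<'E'
from h import *
np.set_printoptions(precision=4,suppress=True)
p,_=bot.capture("side"); q,_=bot.capture("top")
f=lambda i:cv2.resize(i,(400,400),interpolation=cv2.INTER_CUBIC)
save("b1",f(p[150:310,110:270]),f(q[100:260,130:290]))
for c in("side","top"):
    for r in bot.mark_of("hook_b_tip",c): print(r["conf"],w(c,r["xyz"]))
E
```

```text
time: 5.3
ee_pos: [0.569, 0.1272, 0.1443]
eef_rot: [0.999, -0.045, -0.001, 0.001]
contact_force: [-10.6, -2.8, 28.4]
grip_width: 0.0
grip_force: 14.1
0.78 [0.5461 0.1304 0.1343]
0.76 [0.542  0.125  0.1383]
```

View pics/b1.png

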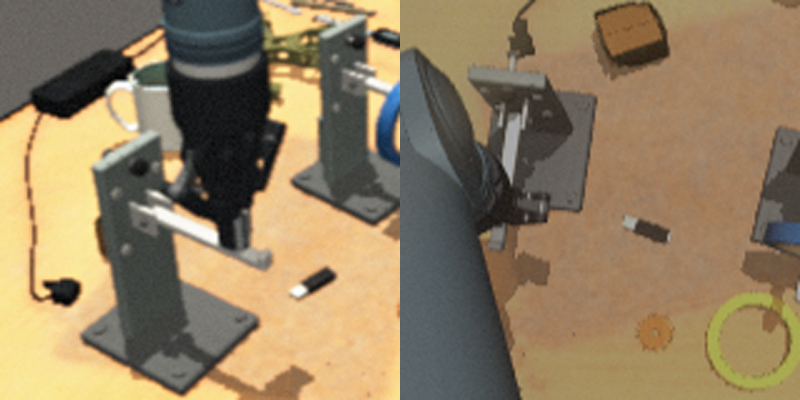

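Hook b is down, lying level in both views with its tip at (0.544, 0.128), pressed on the stop with 28 N. Next, the roll.

```bash
python3 -m crank '[[[3,0,20],0,0],[[3,0,70],0,0],[[3,0,110],0,0],[[3,0,110],0,0]]'; python3 - <<'E'
from h import *
print(np.round(bot.sense()["qpos"],2))
E
```

```text
time: 5.9
ee_pos: [0.5753, 0.128, 0.255]
eef_rot: [0.999, -0.045, 0.005, -0.001]
contact_force: [0.1, 1.8, -0.1]
grip_width: -0.001
grip_force: 0.0
[ 0.05  0.27 -0.4   1.71  0.11  1.17 -2.04]
```

```bash
python3 -m crank '[[[-19,-266,0],1.45,0.55],[[-19,-266,0],1.45,0.55],[[-19,-266,0],1.45,0.55],[[-19,-266,0],1.45,0.55],[[-19,-266,0],1.45,0.55],[[-19,-266,0],1.45,0.55],[[-19,-266,0],1.45,0.55],[[-19,-266,0],1.45,0.55],[[-19,-266,0],1.45,0.55],[[-19,-266,0],1.45,0.55]]'; python3 -m crank '[[[0,0,0],0.01,0.55],[[0,0,0],0.01,0.55],[[0,0,0],0.01,0.55]]'
python3 - <<'E'
from h import *
np.set_printoptions(precision=4,suppress=True)
print(np.round(bot.sense()["qpos"],2))
p,d=bot.capture("wrist"); save("w1",p)
P=cloud("wrist",d,np.ones(d.shape,bool)); C=p[d>0].astype(int)
B=(C[:,2]-C[:,0]>40)&(np.hypot(P[:,0]-.55,P[:,1]+.17)<.08)&(P[:,2]>.04); q=P[B]
u=np.array([np.cos(-.21),np.sin(-.21)]); v=np.array([-u[1],u[0]])
o=np.array([.6316,-.1835]); print(len(q))
l=np.c_[(q[:,:2]-o)@u,(q[:,:2]-o)@v,q[:,2]]; print(l.min(0),l.max(0),l[l[:,2]>.15].mean(0))
for y in(-.03,-.015,0,.015,.03):
    s=l[abs(l[:,1]-y)<.004]; print(y,len(s), s.min(0) if len(s) else "",s.max(0) if len(s) else "")
A=P[(P[:,2]>.14)&(P[:,2]<.153)&~((C[:,2]-C[:,0]>40))&(np.hypot(P[:,0]-.52,P[:,1]+.157)<.04)]
a=np.c_[(A[:,:2]-o)@u,(A[:,:2]-o)@v,A[:,2]]; print("arm",len(a),a.min(0),a.max(0),np.median(a,0))
E
```

```text
time: 6.9
ee_pos: [0.5512, -0.1391, 0.2466]
eef_rot: [0.781, 0.625, -0.002, -0.002]
contact_force: [-0.2, 0.6, 0.2]
grip_width: 0.549
grip_force: 0.0
time: 7.2
ee_pos: [0.5525, -0.1389, 0.2483]
eef_rot: [0.78, 0.626, -0.001, -0.001]
contact_force: [0.8, 1.0, 0.5]
grip_width: 0.546
grip_force: 0.0
[ 0.54  0.25 -0.42  1.76  0.11  1.16 -0.13]
1768
[-0.0887 -0.0451  0.1064] [-0.0698  0.0445  0.1628] [-0.0793 -0.0012  0.1574]
-0.03 93 [-0.0882 -0.0336  0.1519] [-0.0705 -0.026   0.1574]
-0.015 129 [-0.088  -0.019   0.1581] [-0.0708 -0.0111  0.1621]
0 168 [-0.0887 -0.0039  0.1582] [-0.0701  0.004   0.1624]
0.015 192 [-0.0887  0.0111  0.1525] [-0.07    0.019   0.1596]
0.03 202 [-0.0876  0.026   0.14  ] [-0.0703  0.034   0.1497]
arm 718 [-0.1397 -0.0071  0.14  ] [-0.0886  0.0323  0.1527] [-0.1151  0.0007  0.1447]
```

View pics/w1.png

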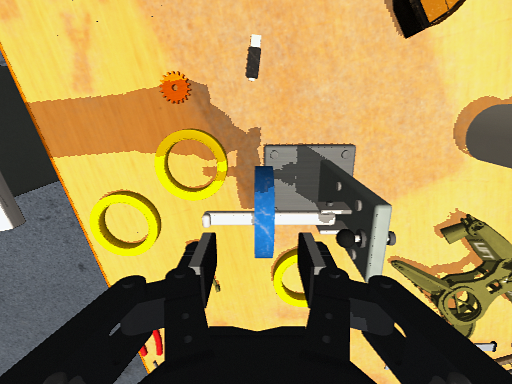

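The wrist view shows the blue roll at (264,212) with the arm through its hole. It is centred between fingers opened wide enough, and the measured centre is 79 mm before the plate at z 0.11. I go down beside the bar.

```bash
python3 -m crank '[[[7,-3,-30],0.01,0.55],[[7,-3,-60],0.01,0.55],[[7,-3,-75],0.01,0.55],[[7,-3,-75],0.01,0.55],[[7,-3,-75],0.01,0.55]]'
```

```text
time: 7.75
ee_pos: [0.5605, -0.1419, 0.1748]
eef_rot: [0.776, 0.631, 0.0, 0.0]
contact_force: [-0.5, -0.5, -0.1]
grip_width: 0.547
grip_force: 0.0
```

```bash
python3 -m crank '[[[-1,0,-30],0,0.55],[[-1,0,-55],0,0.55],[[-1,0,-55],0,0.55],[[-1,0,-55],0,0],[[-1,0,-55],0,0],[[-1,0,-55],0,0],[[-1,0,-55],0,0],[[-1,0,-55],0,0]]' 60
```

```text
time: 8.55
ee_pos: [0.5612, -0.1422, 0.1216]
eef_rot: [0.776, 0.631, 0.001, 0.002]
contact_force: [-1.0, 0.9, 7.3]
grip_width: 0.208
grip_force: 59.0
```

```bash
python3 -m crank '[[[0,0,10],0,0],[[0,0,19],0,0],[[0,0,19],0,0]]'; python3 -m crank '[[[-20,4,0],0,0],[[-49,10,0],0,0],[[-78,17,0],0,0],[[-98,21,0],0,0],[[-98,21,0],0,0]]';python3 -m crank '[[[0,0,50],0,0],[[0,0,100],0,0],[[0,0,100],0,0]]'
python3 - <<'E'
from h import *
np.set_printoptions(precision=4,suppress=True)
s=bot.sense(); yaw=2*np.arctan2(s["eef_rot"][1],s["eef_rot"][0]); e=np.array(s["ee_pos"])
for c in("side","top"):
    p,d=bot.capture(c); P=cloud(c,d,np.ones(d.shape,bool)); C=p[d>0].astype(int)
    if c=="side": ps=p
    B=(C[:,2]-C[:,0]>40)&(np.hypot(P[:,0]-e[0],P[:,1]-e[1])<.12)&(P[:,2]>.1)&(C[:,2]>80); q=P[B]-e
    a=yaw-np.pi/2; u=np.array([np.cos(a),np.sin(a)]); v=np.array([-u[1],u[0]])
    if len(q):print(c,len(q),"axis",(q[:,:2]@u).min(),(q[:,:2]@u).max(),"lat",(q[:,:2]@v).min(),(q[:,:2]@v).max(),"z",q[:,2].min(),q[:,2].max())
    for r in bot.mark_of("tape_center",c): print(r["conf"],w(c,r["xyz"]), w(c,r["xyz"])-e)
p,_=bot.capture("top"); save("g1",cv2.resize(ps[100:300,210:410],(400,400)),cv2.resize(p[130:330,200:400],(400,400)))
E
```

```text
time: 8.85
ee_pos: [0.56, -0.1423, 0.1399]
eef_rot: [0.776, 0.631, 0.001, 0.001]
contact_force: [0.1, 1.0, -1.1]
grip_width: 0.212
grip_force: 58.3
time: 9.35
ee_pos: [0.4571, -0.1206, 0.1372]
eef_rot: [0.776, 0.631, -0.002, -0.001]
contact_force: [-0.1, 0.4, -1.2]
grip_width: 0.212
grip_force: 58.6
time: 9.65
ee_pos: [0.4678, -0.1222, 0.2462]
eef_rot: [0.776, 0.631, 0.005, 0.007]
contact_force: [1.8, -0.1, -0.1]
grip_width: 0.215
grip_force: 58.9
side 135 axis -0.011884289843790344 0.007271071916284541 lat -0.021926066249530793 0.02139050437864327 z -0.052870514913128025 0.034411172703451676
0.74 [ 0.4616 -0.1189  0.0069] [-0.0062  0.0033 -0.2393]
0.66 [ 0.456  -0.1526  0.2331] [-0.0118 -0.0304 -0.0131]
0.64 [ 0.5862 -0.3392  0.0097] [ 0.1184 -0.2171 -0.2366]
0.55 [ 0.3363 -0.186   0.0082] [-0.1315 -0.0638 -0.238 ]
0.65 [ 0.5866 -0.3436  0.0041] [ 0.1188 -0.2214 -0.2421]
0.64 [ 0.459  -0.1204  0.0023] [-0.0088  0.0017 -0.2439]
```

View pics/g1.png

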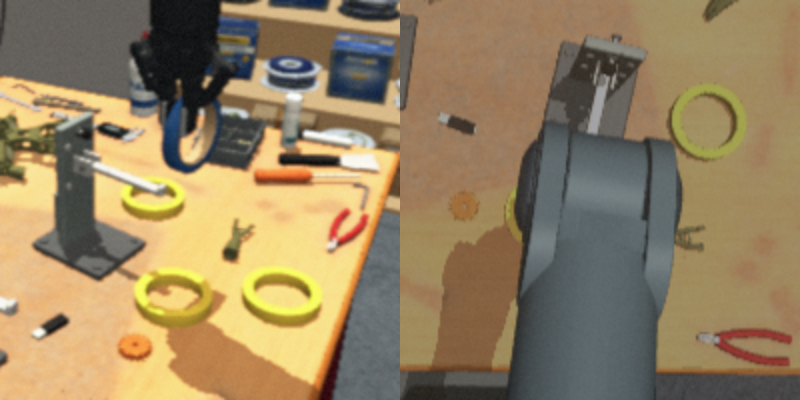

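The side view shows the roll gripped at (190,130), clear of hook a and held straight. The yellow look-alikes have not moved. I carry it to just off stand_b's tip.

```bash
python3 -m crank '[[[5,40,0],0.02,0],[[11,80,0],0.04,0],[[17,120,0],0.06,0],[[23,160,0],0.08,0],[[28,200,0],0.1,0],[[33,240,0],0.12,0],[[36,270,0],0.12,0],[[39,285,0],0.12,0],[[39,285,0],0.12,0],[[39,285,0],0.12,0]]'
python3 - <<'E'
from h import *
np.set_printoptions(precision=4,suppress=True)
s=bot.sense(); yaw=2*np.arctan2(s["eef_rot"][1],s["eef_rot"][0]); e=np.array(s["ee_pos"]); print(yaw-np.pi/2,e)
p,d=bot.capture("wrist"); P=cloud("wrist",d,np.ones(d.shape,bool)); C=p[d>0].astype(int)
B=(C[:,2]-C[:,0]>40)&(np.linalg.norm(P-e,axis=1)<.11); q=P[B]-e
a=yaw-np.pi/2; u=np.array([np.cos(a),np.sin(a)]); v=np.array([-u[1],u[0]])
if len(q):print(len(q),"axis",(q[:,:2]@u).min(),(q[:,:2]@u).max(),"lat",(q[:,:2]@v).min(),(q[:,:2]@v).max(),"z",q[:,2].min(),q[:,2].max())
for r in bot.mark_of("tape_center","wrist")[:3]:
    x=w("wrist",r["xyz"])-e; print(r["conf"],x[:2]@u,x[:2]@v,x[2])
p,_=bot.capture("side")
for r in bot.mark_of("tape_center","side")[:3]:
    x=w("side",r["xyz"])-e; print(r["conf"],x[:2]@u,x[:2]@v,x[2])
E
```

```text
time: 10.9
ee_pos: [0.4993, 0.1631, 0.2367]
eef_rot: [0.737, 0.676, -0.002, -0.001]
contact_force: [-0.2, 0.3, -0.3]
grip_width: 0.205
grip_force: 58.9
-0.08569033688809169 [0.4993 0.1631 0.2367]
4440 axis -0.008664395735357803 0.010462907969256365 lat -0.027008343225352748 0.018098598658726525 z -0.022525145377307987 0.07511884474950659
0.69 -0.12995922022416592 -0.3606487234666936 -0.22821277284417726
0.72 -0.13168354752788086 -0.36366291764486625 -0.22998422447084838
0.63 0.13103040019416562 -0.4912320329448987 -0.22932658181343404
0.59 -0.004885015531851137 -0.03447846795882167 -0.011923383491667078
```

```bash
python3 -m crank '[[[2,1,-40],0,0],[[2,1,-80],0,0],[[2,1,-97],0,0],[[2,1,-97],0,0],[[2,1,-97],0,0]]'
python3 - <<'E'
from h import *
e=np.array(bot.sense()["ee_pos"])
d=e[:2]-[.678,.1157]; print(d@[.996,-.0899],d@[.0899,.996])
p,_=bot.capture("side"); q,_=bot.capture("wrist"); save("p1",cv2.resize(p[150:310,110:310],(500,400)),cv2.resize(q[130:384,150:362],(300,400)))
E
```

```text
time: 11.6
ee_pos: [0.5026, 0.1644, 0.1417]
eef_rot: [0.737, 0.676, 0.0, 0.0]
contact_force: [-0.2, 0.1, 0.1]
grip_width: 0.214
grip_force: 58.9
-0.17909717548962728 0.03269064894468709
```

View pics/p1.png

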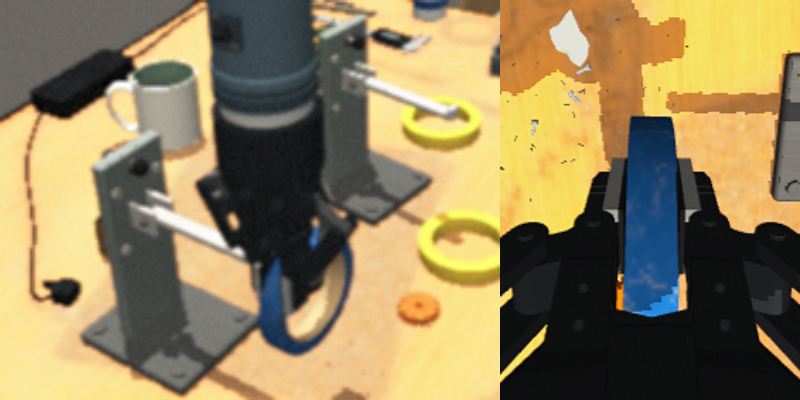

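The side view shows the ring plane at (300,290), upright just off the tip of hook b at (255,258). I slide it on.

```bash
python3 -m crank '[[[15,-1,-1],0,0],[[30,-3,-1],0,0],[[45,-4,-1],0,0],[[45,-4,-1],0,0]]'; python3 -m crank '[[[15,-1,0],0,0],[[30,-3,0],0,0],[[43,-4,0],0,0],[[43,-4,0],0,0],[[43,-4,0],0,0]]'
```

```text
time: 12.1
ee_pos: [0.5507, 0.1606, 0.1425]
eef_rot: [0.738, 0.675, 0.002, 0.001]
contact_force: [-0.3, 0.2, -0.8]
grip_width: 0.209
grip_force: 58.9
time: 12.6
ee_pos: [0.5896, 0.1573, 0.1409]
eef_rot: [0.737, 0.676, 0.0, -0.0]
contact_force: [-0.4, 0.2, -0.9]
grip_width: 0.214
grip_force: 58.9
```

Now I lower until the hole rests on the arm (about 19 mm), then open.

```bash
python3 -m crank '[[[0,0,-6],0,0],[[0,0,-12],0,0],[[0,0,-16],0,0],[[0,0,-16],0,0]]'
```

```text
time: 13.0
ee_pos: [0.5889, 0.1567, 0.123]
eef_rot: [0.737, 0.676, -0.001, -0.001]
contact_force: [0.4, 0.4, -1.1]
grip_width: 0.214
grip_force: 58.9
```

```bash
python3 -m crank '[[[0,0,-2],0,0],[[0,0,-3],0,0],[[0,0,-3],0,0.3],[[0,0,-3],0,0.5],[[0,0,-3],0,0.55],[[0,0,-3],0,0.55]]'; python3 -m crank '[[[0,0,30],0,0.55],[[0,0,70],0,0.55],[[0,0,120],0,0.55],[[0,0,135],0,0.55],[[0,0,135],0,0.55]]'
python3 - <<'E'
from h import *
np.set_printoptions(precision=4,suppress=True)
p,d=bot.capture("wrist"); P=cloud("wrist",d,np.ones(d.shape,bool)); C=p[d>0].astype(int)
B=(C[:,2]-C[:,0]>40)&(np.hypot(P[:,0]-.59,P[:,1]-.12)<.09)&(P[:,2]>.04)&(P[:,2]<.18); q=P[B]
o=np.array([.678,.1157]);u=np.array([.996,-.0899]);v=np.array([.0899,.996])
l=np.c_[(q[:,:2]-o)@u,(q[:,:2]-o)@v,q[:,2]]; print(len(q),l.min(0),l.max(0),l.mean(0))
r=cv2.minAreaRect((l[:,:2]*1000).astype(np.float32)); print(r)
p,_=bot.capture("side"); 
for r in bot.mark_of("tape_center","side")[:4]: print(r["conf"],w("side",r["xyz"]))
print(bot.mark_of("hook_b_tip","side") and w("side",bot.mark_of("hook_b_tip","side")[0]["xyz"]))
save("p2",cv2.resize(p[150:310,110:310],(500,400)))
print(bot.sense()["qpos"])
E
```

```text
time: 13.6
ee_pos: [0.5902, 0.157, 0.1212]
eef_rot: [0.737, 0.676, 0.0, -0.0]
contact_force: [0.2, 1.0, -0.1]
grip_width: 0.546
grip_force: 0.0
time: 14.1
ee_pos: [0.5924, 0.1582, 0.2604]
eef_rot: [0.737, 0.676, 0.004, 0.002]
contact_force: [0.7, 0.9, -0.1]
grip_width: 0.548
grip_force: 0.0
1632 [-0.1038 -0.0478  0.103 ] [-0.083   0.0473  0.1592] [-0.0934  0.0111  0.1472]
((-93.12022399902344, -0.2714958190917969), (95.03081512451172, 20.114110946655273), 88.93045043945312)
0.96 [0.5814 0.1197 0.1131]
0.78 [ 0.4643 -0.119   0.0061]
0.74 [ 0.3365 -0.1881  0.0072]
0.6 [ 0.5863 -0.3357  0.0098]
[0.5466 0.1302 0.133 ]
[ 0.192   0.3621 -0.6447  1.646   0.2283  1.215  -0.5887]
```

View pics/p2.png

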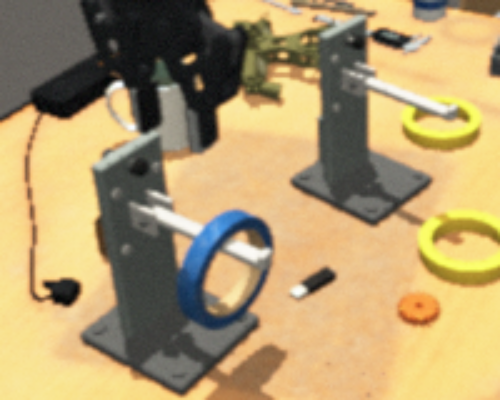

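The roll hangs straight on hook b, 93 mm before the plate, centred and at z 0.11. Next I pinch hook a near its tip, with the fingers closing along the stand's y.

```bash
python3 -m crank '[[[-76,-317,10],-1.695,0.5],[[-76,-317,10],-1.695,0.5],[[-76,-317,10],-1.695,0.5],[[-76,-317,10],-1.695,0.5],[[-76,-317,10],-1.695,0.5],[[-76,-317,10],-1.695,0.5],[[-76,-317,10],-1.695,0.5],[[-76,-317,10],-1.695,0.5],[[-76,-317,10],-1.695,0.5],[[-76,-317,10],-1.695,0.5]]';python3 -m crank '[[[0,0,0],-0.15,0.5],[[0,0,0],-0.25,0.5],[[0,0,0],-0.25,0.5]]'; python3 - <<'E'
from h import *
s=bot.sense(); e=np.array(s["ee_pos"]); q=s["eef_rot"]
print(2*np.arctan2(q[1],q[0]), s["qpos"][6]); d=e[:2]-[.6316,-.1835]; print(d@[.978,-.2085],d@[.2085,.978])
E
```

```text
time: 15.35
ee_pos: [0.5129, -0.1603, 0.2642]
eef_rot: [1.0, -0.011, -0.002, -0.001]
contact_force: [-0.0, 0.1, -0.6]
grip_width: 0.504
grip_force: 0.0
time: 15.65
ee_pos: [0.5131, -0.1598, 0.2644]
eef_rot: [0.991, -0.132, -0.002, -0.0]
contact_force: [-0.6, -0.1, -0.5]
grip_width: 0.498
grip_force: 0.0
-0.2649905081873281 -1.6542813990587568
-0.12084696465996225 -0.0015115872017671843
```

```bash
python3 -m crank '[[[3,1,-40],0.055,0.5],[[3,1,-80],0.055,0.5],[[3,1,-120],0.055,0.5],[[3,1,-143],0.055,0.5],[[3,1,-143],0.055,0.5],[[3,1,-143],0.055,0],[[3,1,-143],0.055,0],[[3,1,-143],0.055,0],[[3,1,-143],0.055,0],[[3,1,-143],0.055,0]]' 30; python3 - <<'E'
import numpy as np
u=np.array([.978,-.2085])
for th in [1.571,1.45,1.3,1.15,1,.85,.7,.55,.48]:
    x=-(np.sin(th)-1)*100; print(th,np.round(np.r_[x*u,100*np.cos(th)]))
E
```

```text
time: 16.65
ee_pos: [0.5182, -0.1604, 0.1249]
eef_rot: [0.994, -0.105, 0.002, 0.001]
contact_force: [-0.7, -4.0, 3.1]
grip_width: 0.156
grip_force: 32.3
1.571 [ 0. -0. -0.]
1.45 [ 1. -0. 12.]
1.3 [ 4. -1. 27.]
1.15 [ 9. -2. 41.]
1 [16. -3. 54.]
0.85 [24. -5. 66.]
0.7 [35. -7. 76.]
0.55 [ 47. -10.  85.]
0.48 [ 53. -11.  89.]
```

```bash
python3 -m crank '[[[1,0,12],0,0],[[4,-1,27],0,0],[[9,-2,41],0,0],[[9,-2,41],0,0]]'; python3 - <<'E'
from h import *
p,d=bot.capture("side")
for r in bot.mark_of("hook_a_tip","side"): print(r["conf"],w("side",r["xyz"]))
E
```

```text
time: 17.05
ee_pos: [0.5259, -0.1621, 0.1653]
eef_rot: [0.994, -0.105, -0.0, 0.001]
contact_force: [-1.6, -3.6, 1.1]
grip_width: 0.156
grip_force: 30.8
0.52 [ 0.50920223 -0.15750978  0.18594703]
```

```bash
python3 -m crank '[[[7,-1,13],0,0],[[15,-3,25],0,0],[[26,-5,35],0,0],[[38,-8,44],0,0],[[38,-8,44],0,0]]'; python3 - <<'E'
from h import *
p,d=bot.capture("side"); save("f1",cv2.resize(p[110:270,190:350],(400,400)))
for r in bot.mark_of("hook_a_tip","side"): print(r["conf"],w("side",r["xyz"]))
E
```

```text
time: 17.65
ee_pos: [0.5624, -0.17, 0.2083]
eef_rot: [0.994, -0.105, -0.003, 0.0]
contact_force: [-4.1, -4.3, 0.7]
grip_width: 0.151
grip_force: 30.1
0.69 [ 0.54464496 -0.16667     0.23339852]
```

View pics/f1.png

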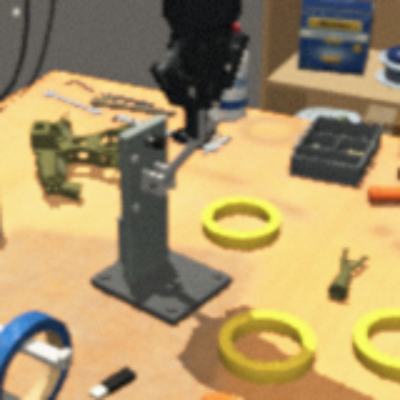

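```bash
python3 -m crank '[[[0,0,0],0,0.45],[[0,0,0],0,0.45],[[0,0,40],0,0.45],[[0,0,80],0,0.45],[[-30,6,80],0,0.3],[[-54,11,80],0,0],[[-54,11,80],0,0],[[-54,11,50],0,0],[[-54,11,20],0,0],[[-54,11,20],0,0]]' 20; python3 - <<'E'
from h import *
p,d=bot.capture("side")
for r in bot.mark_of("hook_a_tip","side"): print(r["conf"],w("side",r["xyz"]))
E
python3 -m crank '[[[0,0,0],0,0],[[0,0,0],0,0]]'
```

```text
time: 18.75
ee_pos: [0.508, -0.156, 0.2244]
eef_rot: [0.995, -0.104, -0.004, -0.001]
contact_force: [-0.6, 0.2, 0.5]
grip_width: -0.003
grip_force: 0.0
0.44 [ 0.54509091 -0.16730656  0.23273075]
time: 19.05
ee_pos: [0.5118, -0.1581, 0.2303]
eef_rot: [0.994, -0.105, 0.002, 0.0]
contact_force: [-0.7, 0.8, 0.1]
grip_width: -0.003
grip_force: 0.0
```

```bash
cat > f.py <<'E'
from h import *
s=[]
for i in range(5):
    bot.capture("side"); s.append(bot.sense())
F=np.mean([x["contact_force"] for x in s],0); e=np.mean([x["ee_pos"] for x in s],0); d=e[:2]-[.6316,-.1835]
print("Fu",round(float(F[:2]@[.978,-.2085]),2),"x'",round(float(d@[.978,-.2085])*1000,1),"y'",round(float(d@[.2085,.978])*1000,1),"z",e[2].round(4),"F",F.round(2),"t",s[-1]["time"])
E
python3 f.py; python3 -m crank '[[[6,-1,-2],0,0],[[12,-3,-4],0,0],[[18,-4,-4],0,0],[[24,-5,-4],0,0],[[28,-6,-4],0,0],[[32,-7,-4],0,0],[[35,-7,-4],0,0],[[35,-7,-4],0,0]]'; python3 f.py
```

```text
Fu -0.15 x' -123.3 y' -0.4 z 0.2294 F [-0.18 -0.13 -0.05] t 19.3
time: 20.1
ee_pos: [0.5438, -0.1652, 0.2243]
eef_rot: [0.994, -0.105, -0.002, 0.0]
contact_force: [-6.0, 0.4, 4.2]
grip_width: 0.0
grip_force: 2.5
Fu -5.0 x' -89.7 y' -0.4 z 0.2242 F [-4.97  0.69  4.31] t 20.35
```

```bash
cat >> f.py <<'E'
from scipy.optimize import brentq
X=float(d@[.978,-.2085])*1000+11
th=brentq(lambda t:-18-125*np.sin(t)-5*np.cos(t)-X,-.15,1.4)
Fu=-float(F[:2]@[.978,-.2085]); T=Fu*(125*np.cos(th)-5*np.sin(th))/1000-F[2]*(125*np.sin(th)+5*np.cos(th))/1000
print("th",round(th,3),"torque",round(T,3),"buffer N",round((T-.3)/.045,1))
E
python3 -m crank '[[[2,0,1],0,0],[[4,-1,2],0,0],[[4,-1,2],0,0]]'; python3 f.py
```

```text
time: 20.65
ee_pos: [0.5482, -0.1661, 0.2265]
eef_rot: [0.994, -0.105, -0.002, -0.0]
contact_force: [-4.3, 0.8, 3.4]
grip_width: -0.003
grip_force: 2.4
Fu -5.0 x' -85.2 y' -0.4 z 0.2263 F [-4.98  0.59  4.14] t 20.9
th 0.426 torque 0.326 buffer N 0.6
```

```bash
python3 -m crank '[[[1,0,2],0,0],[[2,0,4],0,0],[[2,0,4],0,0]]'; python3 f.py; python3 -m crank '[[[2,0,1],0,0],[[4,-1,2],0,0],[[4,-1,2],0,0]]'; python3 f.py;
```

```text
time: 21.2
ee_pos: [0.5511, -0.1661, 0.2297]
eef_rot: [0.994, -0.105, -0.0, -0.0]
contact_force: [-1.9, -0.5, -1.0]
grip_width: -0.002
grip_force: 1.0
Fu -1.95 x' -82.4 y' 0.3 z 0.2299 F [-1.98  0.07 -1.62] t 21.45
th 0.401 torque 0.307 buffer N 0.2
time: 21.75
ee_pos: [0.5557, -0.1668, 0.2325]
eef_rot: [0.994, -0.105, 0.0, -0.0]
contact_force: [-2.0, 0.8, -2.3]
grip_width: 0.001
grip_force: 0.8
Fu -1.35 x' -77.7 y' 0.5 z 0.2326 F [-1.25  0.61 -0.91] t 22.0
th 0.36 torque 0.2 buffer N -2.2
```

```bash
python3 -m crank '[[[1,0,1],0,0],[[2,0,1],0,0],[[2,0,1],0,0]]'; python3 f.py
```

```text
time: 22.3
ee_pos: [0.557, -0.1671, 0.2336]
eef_rot: [0.994, -0.105, -0.0, 0.0]
contact_force: [-2.0, -0.2, 0.3]
grip_width: -0.0
grip_force: 1.5
Fu -3.07 x' -76.4 y' 0.5 z 0.2335 F [-3.12  0.11  0.72] t 22.55
th 0.348 torque 0.322 buffer N 0.5
```

```bash
for i in 1; do python3 -m crank '[[[2,0,1],0,0],[[2,0,1],0,0]]' | grep contact; python3 f.py | grep -v Fz; done; python3 -m crank '[[[2,-1,1],0,0],[[2,-1,1],0,0]]' | grep contact; python3 f.py
```

```text
contact_force: [-3.0, -1.1, 0.4]
Fu -2.65 x' -73.9 y' 0.6 z 0.2345 F [-2.9  -0.85  1.33] t 23.0
th 0.327 torque 0.25 buffer N -1.1
contact_force: [-1.7, -0.4, 1.5]
Fu -2.24 x' -72.0 y' 0.6 z 0.2353 F [-2.34 -0.25  0.83] t 23.45
th 0.311 torque 0.227 buffer N -1.6
```

```bash
python3 -m crank '[[[2,0,0],0,0],[[2,0,0],0,0]]' | grep contact; python3 f.py
```

```text
contact_force: [-3.5, 0.8, 2.3]
Fu -3.31 x' -70.0 y' 0.8 z 0.2355 F [-3.41 -0.14  2.39] t 23.9
th 0.294 torque 0.293 buffer N -0.2
```

```bash
python3 -m crank '[[[2,0,1],0,0],[[2,0,1],0,0]]' | grep contact; python3 f.py
```

```text
contact_force: [-2.5, -0.8, 1.2]
Fu -2.28 x' -68.1 y' 1.1 z 0.2362 F [-2.55 -1.01  1.  ] t 24.35
th 0.278 torque 0.232 buffer N -1.5
```

```bash
python3 -m crank '[[[2,-1,1],0,0],[[2,-1,1],0,0]]' | grep contact; python3 f.py
```

```text
contact_force: [-2.2, -0.2, -0.3]
Fu -1.95 x' -66.0 y' 1.1 z 0.237 F [-2.11 -0.58 -0.58] t 24.8
th 0.26 torque 0.254 buffer N -1.0
```

```bash
python3 -m crank '[[[2,0,0],0,0],[[2,0,0],0,0]]' | grep contact; python3 f.py
```

```text
contact_force: [-3.3, -1.2, 0.1]
Fu -2.43 x' -63.9 y' 1.1 z 0.2375 F [-2.58 -0.47  0.73] t 25.25
th 0.243 torque 0.266 buffer N -0.8
```

```bash
python3 -m crank '[[[2,-1,0],0,0],[[2,-1,0],0,0]]' | grep contact; python3 f.py
```

```text
contact_force: [-3.7, 0.7, 2.1]
Fu -2.22 x' -61.5 y' 1.0 z 0.2376 F [-2.17  0.47  2.09] t 25.7
th 0.223 torque 0.2 buffer N -2.2
```

```bash
python3 -m crank '[[[2,0,1],0,0],[[2,0,1],0,0]]' | grep contact; python3 f.py
```

```text
contact_force: [-1.7, 0.8, 0.9]
Fu -1.9 x' -60.1 y' 1.0 z 0.238 F [-1.93  0.07  0.47] t 26.15
th 0.211 torque 0.216 buffer N -1.9
```

```bash
python3 -m crank '[[[1,-1,0],0,0],[[1,-1,0],0,0]]' | grep contact; python3 f.py
```

```text
contact_force: [-1.7, 0.9, 1.4]
Fu -2.91 x' -58.8 y' 0.8 z 0.2383 F [-2.54  2.06  0.65] t 26.6
th 0.2 torque 0.334 buffer N 0.8
```

```bash
python3 -m crank '[[[1,0,0],0,0],[[1,0,0],0,0]]' | grep contact; python3 f.py
```

```text
contact_force: [-2.9, 2.1, 1.3]
Fu -3.4 x' -57.8 y' 0.8 z 0.2385 F [-2.97  2.39  2.17] t 27.05
th 0.192 torque 0.351 buffer N 1.1
```

```bash
python3 -m crank '[[[1,0,0],0,0],[[1,0,0],0,0]]' | grep contact; python3 f.py
```

```text
contact_force: [-3.5, 2.1, 3.9]
Fu -4.11 x' -56.9 y' 0.6 z 0.2384 F [-3.63  2.69  3.61] t 27.5
th 0.185 torque 0.4 buffer N 2.2
```

```bash
python3 -m crank '[[[1,0,0],0,0],[[1,0,0],0,0]]' | grep contact; python3 f.py
```

```text
contact_force: [-5.1, 3.0, 4.2]
Fu -5.18 x' -56.0 y' 0.5 z 0.2384 F [-4.79  2.41  3.88] t 27.95
th 0.178 torque 0.528 buffer N 5.1
```

Buffer contact is clear: the load rises about 3 N per mm and is now around 5 N, under the friction hold limit. I back off gently.

```bash
python3 -m crank '[[[-2,0,0],0,0],[[-5,1,0],0,0],[[-15,3,0],0,0],[[-40,8,0],0,0],[[-80,17,0],0,0],[[-80,17,40],0,0],[[-80,17,80],0,0],[[-80,17,80],0,0]]'; python3 - <<'E'
from h import *
np.set_printoptions(precision=4,suppress=True)
for c in ("side","top"):
    p,d=bot.capture(c)
    if c=="side": s=p
    for t in ["hook_a_tip","tape_center","gear_1","box_1","stick_1","leg_2"]:
        for r in bot.mark_of(t,c)[:2]: print(c,t,round(r["conf"],2),w(c,r["xyz"]))
save("end",cv2.resize(s[120:320,120:370],(750,600)))
E
```

```text
time: 28.75
ee_pos: [0.4994, -0.1549, 0.3239]
eef_rot: [0.994, -0.105, 0.006, 0.002]
contact_force: [-0.1, -0.7, -0.0]
grip_width: -0.002
grip_force: 0.0
side hook_a_tip 0.61 [ 0.5911 -0.1771  0.2545]
side hook_a_tip 0.45 [ 0.4262 -0.29    0.0033]
side tape_center 0.95 [ 0.5888 -0.3379  0.0095]
side tape_center 0.95 [ 0.3376 -0.1873  0.0099]
side gear_1 0.75 [ 0.4644 -0.0123 -0.0011]
side box_1 0.46 [ 0.7883  0.0175 -0.0004]
side stick_1 0.62 [ 0.5787 -0.0008 -0.0018]
side leg_2 0.66 [ 0.4252 -0.2866  0.0035]
side leg_2 0.51 [ 0.5902 -0.1767  0.2543]
top tape_center 0.88 [ 0.459  -0.1218  0.0042]
top tape_center 0.63 [0.5855 0.1224 0.1096]
top gear_1 0.65 [ 0.4681 -0.0159  0.0012]
top box_1 0.62 [ 0.7899  0.0183 -0.0034]
top stick_1 0.69 [ 0.5768 -0.0041  0.0019]
```

View pics/end.png

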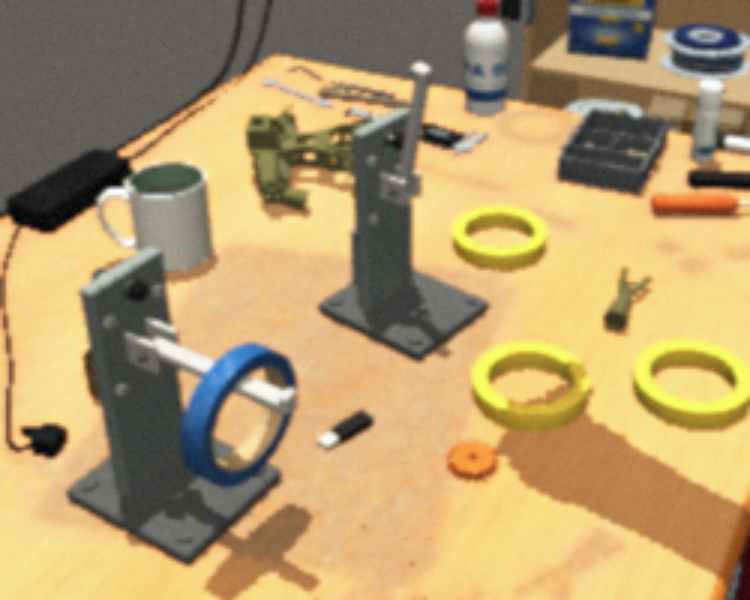

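The final view shows the roll hanging on hook b at (240,415) and hook a folded, with its tip at (420,70). The bystanders are where they were and the gripper is clear.

```bash
python3 -c "
from station import bot
print(bot.job_done())"
```

```text
the job is handed in; nothing more can be done
None
```

I handed the job in at about 29 s of the 72 s: the roll hangs straight on stand_b's level hook, and stand_a's hook is folded onto its buffer with an estimated 5 N (from wrist-force readings at the last push; not re-checked after I let go); no bystander was disturbed as far as the last views show, and no verdict came back.

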